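# Loosen the extruder's die ring by two turns

## Task

The die in the large clay extruder head is to be changed: loosen its knurled retaining ring by rolling a closed fingertip along the outside of its rim, anticlockwise seen from above, until the dark line scribed on the ring has come round to the pointer ridge on the die plate for the second time, and stop with the two in line, to within about a finger's width. Work from outside the ring: do not reach over it to grasp it. Leave the small extruder's ring as it is set and everything on the bench standing where it is, and finish with the hand clear.

Things in the scene. Friction and masses are not known exactly. Their poses are not given: they have to be found in the camera images.
- large: the large extruder head, bolted to the table; origin on its axis at the table. A steel barrel, narrower than its ring, on a round foot 118 mm across and 12 mm thick; nothing stands within 70 mm of the axis at ring height and nothing on the table is taller than 210 mm. The die plate inside the ring, 56 mm across, stands 2 mm proud of the ring and does not turn; a pointer ridge stands 2 mm higher on it
- large_ring_top (a point): centre of the top face of the large head's knurled aluminium retaining ring, 130 mm above the table. The ring is 101 mm across its knurl ribs (94 mm between them) and 24 mm tall; its axis is vertical and it stays at this height. The point's x axis turns with the ring and points along the scribed line
- large_ring (a joint): turn of the large ring in rad: 0 when screwed tight, with its scribed line at the pointer; grows as it loosens, anticlockwise seen from above, and goes on counting past a full turn (one turn 6.283, two turns 12.566). It turns stiffly (0.1 N m, about 2 N along the rim) and stays where it is left
- large_ring_line (a point): outer end of the dark scribed line, 18 mm long and 8 mm wide, that runs radially across the top face of the large ring and turns with it
- large_pointer (a point): outer end of the raised brass pointer ridge (8 mm wide) on the fixed die plate of the large head; it lies radially and shows where the scribed line stands at each full turn
- small: the small extruder head, bolted to the table; origin on its axis at the table. A steel barrel, narrower than its ring, on a round foot 82 mm across and 12 mm thick; nothing stands within 70 mm of the axis at ring height and nothing on the table is taller than 210 mm. The die plate inside the ring, 28 mm across, stands 2 mm proud of the ring and does not turn; a pointer ridge stands 2 mm higher on it
- small_ring_top (a point): centre of the top face of the small head's knurled aluminium retaining ring, 110 mm above the table. The ring is 64 mm across its knurl ribs (58 mm between them) and 20 mm tall; its axis is vertical and it stays at this height. The point's x axis turns with the ring and points along the scribed line
- small_ring (a joint): turn of the small ring in rad: 0 when screwed tight, with its scribed line at the pointer; grows as it loosens, anticlockwise seen from above, and goes on counting past a full turn (one turn 6.283, two turns 12.566). It turns stiffly (0.06 N m, about 2 N along the rim) and stays where it is left
- small_ring_line (a point): outer end of the dark scribed line, 14 mm long and 8 mm wide, that runs radially across the top face of the small ring and turns with it
- small_pointer (a point): outer end of the raised brass pointer ridge (8 mm wide) on the fixed die plate of the small head; it lies radially and shows where the scribed line stands at each full turn
- mug: terracotta mug with a handle, 72 mm across, 85 mm tall; origin at the centre of its underside; loose, only stands by
- spare_die: loose steel die disc, 52 mm across, 11 mm thick; origin at the centre of its underside; loose, only stands by
- bowl: white bowl, 110 mm across, 60 mm tall; origin at the centre of its underside; loose, only stands by
- tea_bowl: small blue-grey bowl, 90 mm across, 55 mm tall; origin at the centre of its underside; loose, only stands by
- jar: clear lidded jar, 60 mm across, 85 mm tall; origin at the centre of its underside; loose, only stands by
- brush: brush lying flat, 170 mm long along its own x; loose, only stands by
- wood_rib: flat wooden shaping rib, 50 x 100 x 8 mm; origin at the centre of its underside; loose, only stands by

How it is judged (in metres and radians):
On the way, in this order (a step that is already met when the one before it is completed fails the run):
1. the line on the large ring comes round to the pointer the first time (value of joint large_ring above 6.1 rad), for 0.1 s.
2. the line comes round to the pointer the second time (value of joint large_ring above 12.166 rad), for 0.1 s.
At the end, for the whole second after the job is handed in: The large ring stands two full turns from tight (12.57 rad), within 0.4 rad (about 19 mm along the rim), and is still; the small ring's line has moved less than 10 mm and each loose thing less than 30 mm (value of joint large_ring between 12.166 and 12.966 rad and velocity of joint large_ring between -0.05 and 0.05 rad/s and distance of small_ring_line from where it was at the start of the episode below 0.01 m and distance of each of mug, spare_die, bowl, tea_bowl, jar, brush, wood_rib from where it was at the start of the episode below 0.03 m); the robot touches nothing.
It fails at once if the large ring was touched with the hand over it (grasp point less than 42 mm from its axis) instead of from outside its rim (horizontal distance between the grasp point and large_ring_top below 0.042 m and contact force between the fingers and large_ring above 1 N).
It fails at once if the small extruder's ring was turned (its line moved more than 10 mm) (distance of small_ring_line from where it was at the start of the episode above 0.01 m).
It fails at once if a loose thing was lifted, knocked over or moved more than 30 mm (distance of any of mug, spare_die, bowl, tea_bowl, jar, brush, wood_rib from where it was at the start of the episode above 0.03 m or angle between any of mug, bowl, tea_bowl, jar's own z axis and vertical above 0.4 rad).
It also fails if it takes over 72 s, if anything falls off the work surface, if the arm or the gripper's body presses on something with over 40 N, if the wrist force passes 120 N, or if a joint passes its speed limit or range.

## Robot

A 6-joint arm with a two-finger parallel gripper is mounted at the origin on the work surface. World frame = base frame: x ahead of the robot, y to its left, z up, the work surface at z = 0. Lengths are in mm, angles in rad, forces in N, time in s.
With the tool pointing down it reaches from about 300 to 775 mm from the base axis. Payload 14.6 kg.
Tool frame: the origin (TCP) lies at the very end of the fingers, on their centre line; the grasp point (between the pads) lies 19 mm behind it; y points along the fingers, z is the direction in which the jaws open and shut, and the axes are right-handed (so a half turn about y gives the same grasp; the last joint's range is limited). The gripper opens to 85 mm and grips with 20 to 120 N. Pads are 22 mm wide; open, the fingers measure 114 mm over their backs; the gripper's body (76 mm by 85 mm) begins 54 mm behind the grasp point. The pads swing forward as they close: fully open they stand 13 mm farther back than shut.
Start: joints at [-1.361, 0.3, 1.521, -0, 1.321, -0.067], TCP at [150.297, -529.056, 231.281] pointing down, gripper open.
Joint ranges: [-3.03, 3.03], [-0.79, 2.21], [0.23, 2.52], [-1.04, 4.18], [0, 3.07], [-2.55, 2.55]. Speed limits (rad/s): [2.22, 2.22, 2.57, 3.14, 3.14, 3.14].

## Interface

Orientations are given as a 3x3 rotation matrix whose columns are the frame's x, y, z axes.
In Python, from bench import arm, eoat, solver, cams gives the robot as it stands. Calls block until the motion is done:
- arm.move_pose(position, orientation): joint-space move of the TCP to a pose.
- arm.move_l(position, frame=None, rate=150, force_limit=None): straight line of the TCP; frame=None keeps the orientation; rate is the mean speed in mm/s. With force_limit (N) it stops when the force on the tool has changed by that much, and returns True; else False.
- arm.set_joints(angles): joint-space move.
- eoat.grip(opening, grip_force=None): finger opening in mm; grip_force is the grip in N (None keeps the last); returns when the fingers have stopped.
- arm.hold(seconds).
- solver.inverse_kinematics(position, orientation): joint angles nearest the present ones, or None.
- arm.read_state(): the state.
- cams.grab_frame(name): name is "scene" or "top"; returns a dict with "image" (384x512x3 uint8, red, green, blue), "intrinsics" (3x3 intrinsics, pixels), "world_from_camera" (4x4, takes a point from camera to world coordinates). Camera axes: x right, y down, z forward; pixel columns grow to the right and rows downward; lengths in mm; the calibration is good to about 2 mm. A picture is of the moment at which its call begins. There is no depth.
A pose or a line that the arm cannot do raises arm.Unreachable and nothing moves.
- arm.job_done(): hands the job in, once; it reports no verdict.
The state is a dict: "time_s": time; "joint_pos": joint angles; "joint_vel": joint speeds; "joint_torque": joint torques, N m; "eef_pos": TCP position; "tool_rot": TCP orientation; "force": force on the tool from outside, world axes, zero at the start; "torque": the same for the moment, N m; "width": finger opening in mm.
Only numpy, scipy, OpenCV 4.12 (cv2) and the standard library are available. Lean on these libraries where they do the work, as an engineer would, in place of code of your own. Each camera call takes 0.05 s, during which the arm holds its last target. There are 200 camera calls.

## Working session

There is one attempt and no reset: what is moved stays moved. The work goes in short steps, each a Python script; the robot and the scene stay as the last script left them, time stands still between calls to the robot, and variables do not carry over. Pictures are saved under pics/ and viewed, about 8 in all and at most 12, crops included, and the job is handed in when it is done.

```bash
ls; mkdir -p pics
python3 - <<'E'
from bench import arm,eoat,solver,cams
import cv2,numpy as np
for n in("scene","top"):
    f=cams.grab_frame(n); cv2.imwrite(f"pics/{n}0.png",cv2.resize(f["image"][:,:,::-1],(800,600),interpolation=cv2.INTER_CUBIC))
    print(n,f["intrinsics"],f["world_from_camera"].round(3))
s=arm.read_state();print(s["time_s"],s["tool_rot"],s["width"])
E
```

```text
pics
scene [[486.49225559   0.         260.78633048]
 [  0.         486.49225559 192.04194144]
 [  0.           0.           1.        ]] [[ 7.920000e-01  4.360000e-01 -4.280000e-01  1.119656e+03]
 [ 6.110000e-01 -5.740000e-01  5.460000e-01 -6.691400e+02]
 [-7.000000e-03 -6.930000e-01 -7.200000e-01  1.003454e+03]
 [ 0.000000e+00  0.000000e+00  0.000000e+00  1.000000e+00]]
top [[478.8739568    0.         255.42096436]
 [  0.         478.8739568  188.54467485]
 [  0.           0.           1.        ]] [[ 2.900000e-02 -9.980000e-01  6.400000e-02  4.830520e+02]
 [-9.990000e-01 -2.800000e-02  1.500000e-02  1.082000e+01]
 [-1.300000e-02 -6.400000e-02 -9.980000e-01  1.484865e+03]
 [ 0.000000e+00  0.000000e+00  0.000000e+00  1.000000e+00]]
0.1 [[-9.61938648e-01 -2.62739938e-04  2.73265382e-01]
 [-2.73265506e-01  1.06594766e-03 -9.61938058e-01]
 [-3.85470492e-05 -9.99999397e-01 -1.09717401e-03]] 85.521856570609
```

View pics/top0.png

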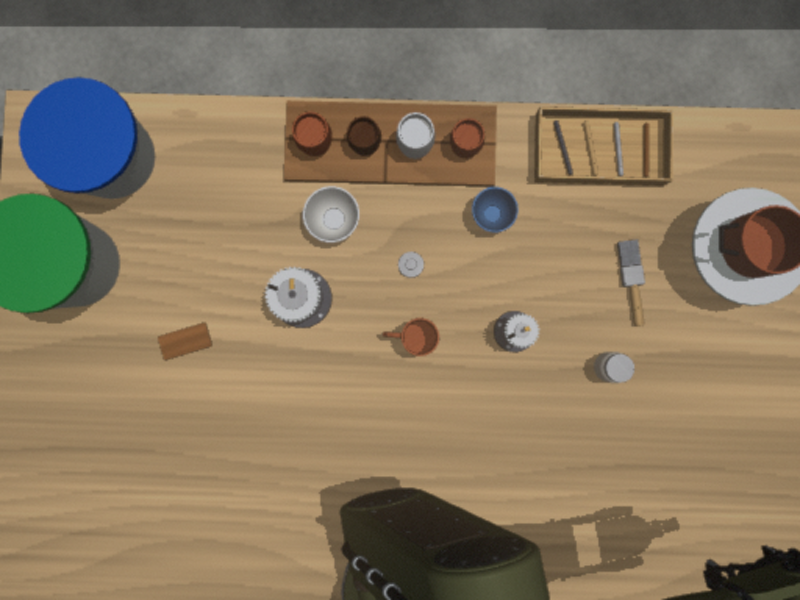

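View pics/scene0.png

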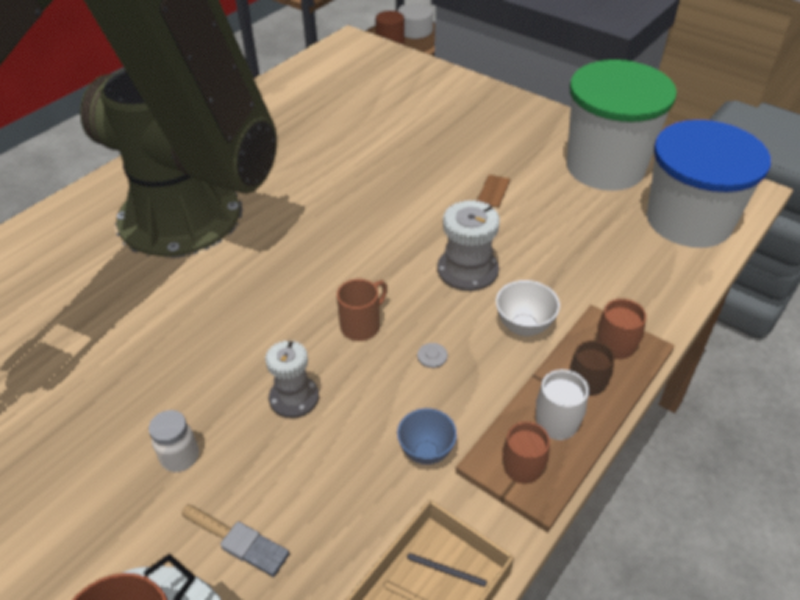

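The top view shows the large ring at about (292,294), with its pointer up (+x) and its line to the left at (273,287). The small ring is at (521,330). Both views agree on the layout, and the space around the large ring is free. Next I'll measure the ring more precisely.

```bash
cat > h.py <<'E'
from bench import arm,eoat,solver,cams
import cv2,numpy as np
def ray(f,u,v,z):
    T=np.array(f["world_from_camera"]);d=T[:3,:3]@np.linalg.solve(f["intrinsics"],[u,v,1.]);return T[:3,3]+d*(z-T[2,3])/d[2]
def pix(f,p):
    T=np.linalg.inv(f["world_from_camera"]);q=f["intrinsics"]@(T[:3,:3]@p+T[:3,3]);return q[:2]/q[2]
def rect(f,c,z,half=65,n=520):
    "orthophoto at height z: +x up, +y left, centred on c"
    g=np.array([[half,half],[half,-half],[-half,-half],[-half,half]],float)
    src=np.float32([pix(f,np.array([c[0]+a,c[1]+b,z])) for a,b in g])
    H=cv2.getPerspectiveTransform(src,np.float32([[0,0],[n,0],[n,n],[0,n]]))
    return cv2.warpPerspective(f["image"],H,(n,n),flags=cv2.INTER_CUBIC)
E
python3 - <<'E'
from h import *
f=cams.grab_frame("top");g=cams.grab_frame("scene")
c=ray(f,292*.64,294*.64,130);c2=ray(g,470*.64,219*.64,130)
print(c,c2, ray(f,521*.64,330*.64,110))
for n,u,v,z in(("mug",419,337,85),("bowl",331,215,60),("rib",185,341,8),("die",411,264,11)):print(n,ray(f,u*.64,v*.64,z).round())
a=rect(f,c,130);b=rect(g,c,130,n=280)
im=np.zeros((520,800,3),np.uint8);im[:,:520]=a;im[:280,520:]=b
cv2.imwrite("pics/ring0.png",im[:,:,::-1])
E
```

```text
[565.5642519  225.32666678 130.        ] [567.75605441 218.20925628 130.        ] [ 512.54687509 -194.20114844  110.        ]
mug [495.  -8.  85.]
bowl [724. 167.  60.]
rib [474. 453.   8.]
die [639.  11.  11.]
```

View pics/ring0.png

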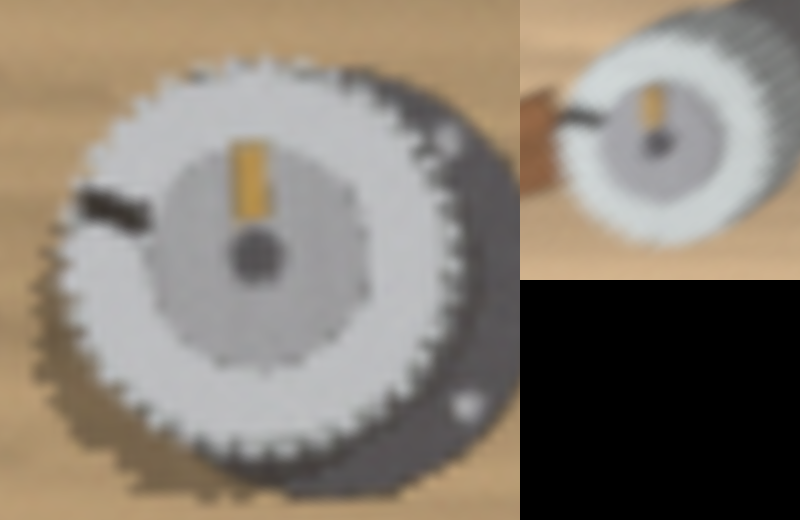

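```bash
cat >> h.py <<'E'
C=np.array([565.,225.5]);PTR=0.11
def frame(a,s=1):
    x=s*np.array([np.cos(a),np.sin(a),0]);y=np.array([0,0,-1.]);return np.column_stack([x,y,np.cross(x,y)])
def pos(a,r,z=117.): return np.array([C[0]+r*np.cos(a),C[1]+r*np.sin(a),z])
E
python3 - <<'E'
from h import *
for s in(1,-1):
  for a in np.arange(-3.2,3.3,.4):
    q=solver.inverse_kinematics(pos(a,65),frame(a,s));print(s,round(a,1),None if q is None else np.round(q,2))
E
```

```text
1 -3.2 [ 0.36  0.42  1.64 -0.    1.08  1.99]
1 -2.8 [ 0.32  0.41  1.66 -0.    1.07  1.55]
1 -2.4 [ 0.27  0.42  1.65 -0.    1.08  1.1 ]
1 -2.0 [ 0.23  0.45  1.6  -0.    1.09  0.66]
1 -1.6 [ 0.22  0.49  1.53 -0.    1.12  0.24]
1 -1.2 [ 0.21  0.54  1.45 -0.    1.14 -0.16]
1 -0.8 [ 0.23  0.6   1.37 -0.    1.17 -0.54]
1 -0.4 [ 0.25  0.64  1.3  -0.    1.2  -0.92]
1 -0.0 [ 0.29  0.67  1.26 -0.    1.22 -1.28]
1 0.4 [ 0.33  0.68  1.24 -0.    1.22 -1.64]
1 0.8 [ 0.36  0.66  1.26 -0.    1.22 -2.01]
1 1.2 [ 0.4   0.63  1.31 -0.    1.2  -2.37]
1 1.6 None
1 2.0 None
1 2.4 None
1 2.8 [ 0.39  0.44  1.61 -0.    1.09  2.3 ]
1 3.2 [ 0.35  0.41  1.65 -0.    1.08  1.86]
-1 -3.2 [ 0.36  0.42  1.64 -0.    1.08 -1.15]
-1 -2.8 [ 0.32  0.41  1.66 -0.    1.07 -1.6 ]
-1 -2.4 [ 0.27  0.42  1.65 -0.    1.08 -2.04]
-1 -2.0 [ 0.23  0.45  1.6  -0.    1.09 -2.48]
-1 -1.6 None
-1 -1.2 None
-1 -0.8 None
-1 -0.4 [0.25 0.64 1.3  0.   1.2  2.23]
-1 -0.0 [ 0.29  0.67  1.26 -0.    1.22  1.86]
-1 0.4 [0.33 0.68 1.24 0.   1.22 1.5 ]
-1 0.8 [ 0.36  0.66  1.26 -0.    1.22  1.14]
-1 1.2 [ 0.4   0.63  1.31 -0.    1.2   0.77]
-1 1.6 [ 0.42  0.59  1.38 -0.    1.17  0.39]
-1 2.0 [ 0.43  0.54  1.46 -0.    1.14 -0.  ]
-1 2.4 [ 0.42  0.49  1.54 -0.    1.11 -0.41]
-1 2.8 [ 0.39  0.44  1.61 -0.    1.09 -0.84]
-1 3.2 [ 0.35  0.41  1.65 -0.    1.08 -1.28]
```

```bash
cat >> h.py <<'E'
def rt(a):
    F=np.array(arm.read_state()["force"]);e=np.array([np.cos(a),np.sin(a),0]);t=np.array([-e[1],e[0],0]);return F@e,F@t
def press(a0,F=12,s=1):
    "go over the start, down outside the rim, in to contact; returns contact radius of TCP"
    arm.move_pose(pos(a0,95,200),frame(a0,s));arm.move_l(pos(a0,95),frame(a0,s),rate=150)
    hit=arm.move_l(pos(a0,55),frame(a0,s),rate=25,force_limit=F)
    p=np.array(arm.read_state()["eef_pos"]);r=np.hypot(*(p[:2]-C));print("hit",hit,"r",r.round(2),np.round(rt(a0),1));return r
def arc(a0,a1,r,F=12,s=1,step=.2,rate=45,k=.04):
    "roll along the rim, trimming the radius to keep about F newton inwards"
    for a in np.linspace(a0,a1,max(1,round(abs(a1-a0)/step))+1)[1:]:
        arm.move_l(pos(a,r),frame(a,s),rate=rate);fr,ft=rt(a)
        r+=float(np.clip(k*(F-fr)*-1,-.8,.8));print(f"{a:.2f}:{r:.1f}/{fr:.0f}/{ft:.0f}",end=" ")
    print("t",arm.read_state()["time_s"]);return r
def away(a,r,s=1):
    arm.move_l(pos(a,r+30),frame(a,s),rate=150);arm.move_l(pos(a,r+30,200),frame(a,s),rate=200)
E
python3 - <<'E'
from h import *
eoat.grip(0,20)
p=np.array(arm.read_state()["eef_pos"]);arm.move_l(p+[0,0,40])
r=press(-3.2)
f=cams.grab_frame("top");im0=rect(f,C,130)
r=arc(-3.2,-2.6,r)
f=cams.grab_frame("top");im=rect(f,C,130)
cv2.imwrite("pics/s1.png",np.hstack([cv2.resize(im0,(400,400)),cv2.resize(im,(400,400))])[:,:,::-1])
open("r","w").write(str(r))
E
```

```text
hit True r 61.57 [2.5 0.3]
-3.00:61.1/0/1 -2.80:60.8/3/2 -2.60:60.5/6/2 t 7.5417
```

View pics/s1.png

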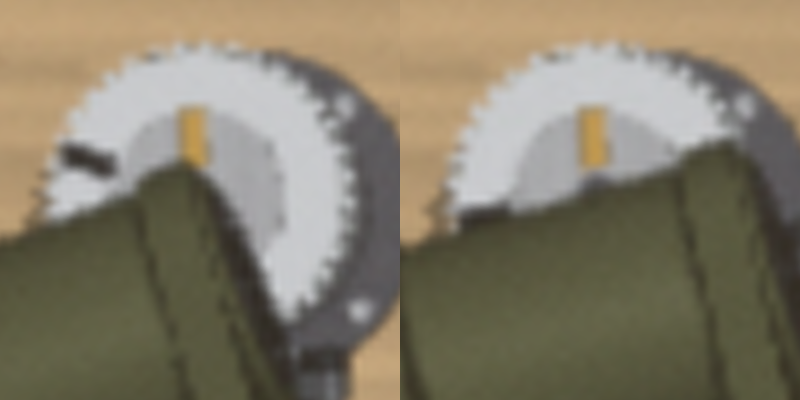

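Left: before, with the line at about (88,158), 71°. Right: after a 0.6 rad stroke, with the line at about (485,216), roughly 99°. The ring follows the finger, apart from a little slip at first contact. I'll finish this stroke and check.

Run:
```python
from h import *
r=arc(-2.6,1.15,float(open("r").read()))
away(1.15,r)
arm.move_pose(pos(-3.2,95,200),frame(-3.2))
def dark(f):
    im=rect(f,C,130);g=im.max(2).astype(float);n=520;ang=np.arange(0,2*np.pi,.02)
    v=[np.mean([g[int(n/2-4*R*np.cos(a)),int(n/2-4*R*np.sin(a))] for R in(32,35,38,41,44)]) for a in ang]
    o=np.argsort(v)[:5];return ang[o].round(2),np.array(v)[o].round(),im
for n in("top","scene"):
    a,v,im=dark(cams.grab_frame(n));print(n,a,v);cv2.imwrite(f"pics/s2{n}.png",im[:,:,::-1])
a,b=cv2.imread("pics/s2top.png"),cv2.imread("pics/s2scene.png")
cv2.imwrite("pics/s2.png",cv2.resize(np.hstack([a,b]),(800,400)));print(arm.read_state()["time_s"])
```

```text
-2.40:60.4/8/3 -2.21:60.2/9/1 -2.01:60.1/9/2 -1.81:60.0/9/2 -1.61:59.8/9/2 -1.42:59.7/8/2 -1.22:59.6/9/2 -1.02:59.5/10/3 -0.82:59.4/10/2 -0.63:59.3/10/2 -0.43:59.3/12/3 -0.23:59.3/11/2 -0.03:59.3/12/2 0.16:59.3/12/2 0.36:59.3/12/3 0.56:59.3/12/3 0.76:59.3/12/2 0.95:59.2/11/2 1.15:59.2/11/2 t 15.3917
top [5.54 5.52 5.56 5.5  5.58] [63. 65. 66. 72. 75.]
scene [5.48 5.5  5.46 5.52 5.44] [86. 89. 89. 97. 97.]
19.9917
```

View pics/s2.png

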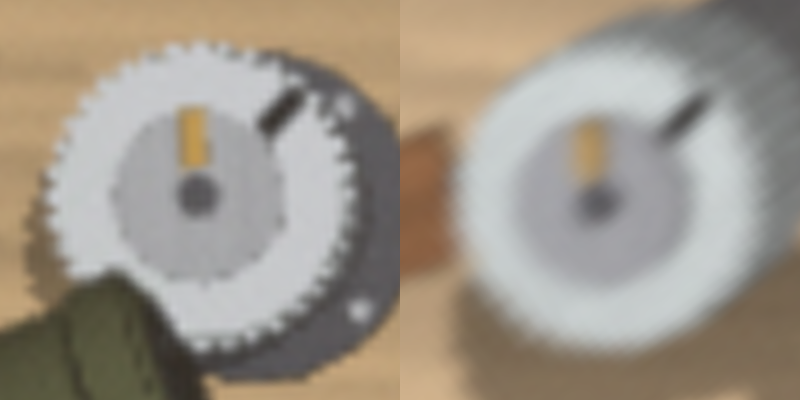

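The line is at 5.52 rad in both views, the pointer at 0.11, so the joint stands at about 5.41 and there's 7.16 rad left to turn. There was no slip once the force had settled. Now the second stroke.

```bash
cat >> h.py <<'E'
def dark(f):
    im=rect(f,C,130);g=im.max(2).astype(float);n=520;ang=np.arange(0,2*np.pi,.02)
    v=[np.mean([g[int(n/2-4*R*np.cos(a)),int(n/2-4*R*np.sin(a))] for R in(32,35,38,41,44)]) for a in ang]
    o=np.argsort(v)[:5];return ang[o].round(2),np.array(v)[o].round(),im
def look(name):
    ims=[]
    for n in("top","scene"):
        a,v,im=dark(cams.grab_frame(n));print(n,a,v);ims.append(im[:,:,::-1])
    cv2.imwrite(f"pics/{name}.png",cv2.resize(np.hstack(ims),(800,400)));print(arm.read_state()["time_s"])
E
python3 - <<'E'
from h import *
r=press(-3.2)-.7
r=arc(-3.2,1.1,r);away(1.1,r)
arm.move_pose(pos(-3.2,95,200),frame(-3.2));look("s3")
E
```

```text
hit True r 61.5 [2.4 0.9]
-3.00:60.5/5/2 -2.81:60.3/7/2 -2.61:60.2/9/2 -2.42:60.1/9/2 -2.22:60.0/10/2 -2.03:59.9/10/2 -1.83:59.8/9/3 -1.64:59.6/8/2 -1.44:59.5/9/2 -1.25:59.3/8/2 -1.05:59.2/9/3 -0.85:59.1/9/2 -0.66:59.1/10/1 -0.46:59.0/11/2 -0.27:59.1/13/2 -0.07:59.1/13/2 0.12:59.2/13/3 0.32:59.2/13/1 0.51:59.3/14/2 0.71:59.3/12/2 0.90:59.3/12/3 1.10:59.3/12/3 t 31.1833
top [3.52 3.5  3.54 3.48 3.56] [64. 66. 67. 76. 76.]
scene [3.54 3.56 3.52 3.58 3.5 ] [114. 114. 116. 117. 122.]
35.75
```

View pics/s3.png

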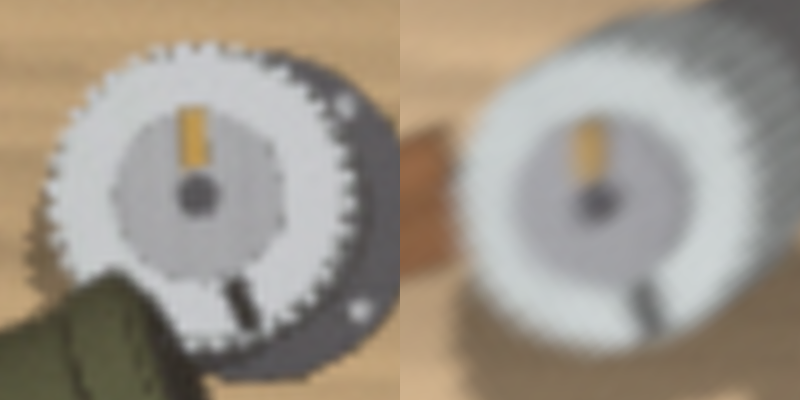

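The line is at 3.52 rad, or 9.80 cumulative, having moved 4.28 for 4.30 of finger travel. It needs 2.88 more to reach 12.68.

Run:
```python
from h import *
r=press(-3.2)-.7
r=arc(-3.2,-.3,r);away(-.3,r)
arm.move_pose(pos(-3.2,140,215),frame(-3.2,1));look("s4")
f=cams.grab_frame("top");cv2.imwrite("pics/end.png",cv2.resize(f["image"][:,:,::-1],(800,600)))
print(np.round(arm.read_state()["force"],1))
```

```text
hit True r 61.6 [ 3.1 -0.7]
-3.01:60.6/5/2 -2.81:60.4/7/1 -2.62:60.3/10/2 -2.43:60.2/8/2 -2.23:60.0/9/2 -2.04:59.9/8/2 -1.85:59.8/9/2 -1.65:59.7/10/2 -1.46:59.6/9/1 -1.27:59.4/9/2 -1.07:59.3/9/2 -0.88:59.2/10/2 -0.69:59.2/10/1 -0.49:59.1/11/2 -0.30:59.1/12/2 t 44.05
top [0.14 0.12 0.16 0.1  0.18] [67. 69. 72. 77. 81.]
scene [0.1  0.08 0.12 0.06 0.14] [111. 112. 113. 116. 118.]
47.6667
[-0.3 -0.7 -0.5]
```

View pics/s4.png

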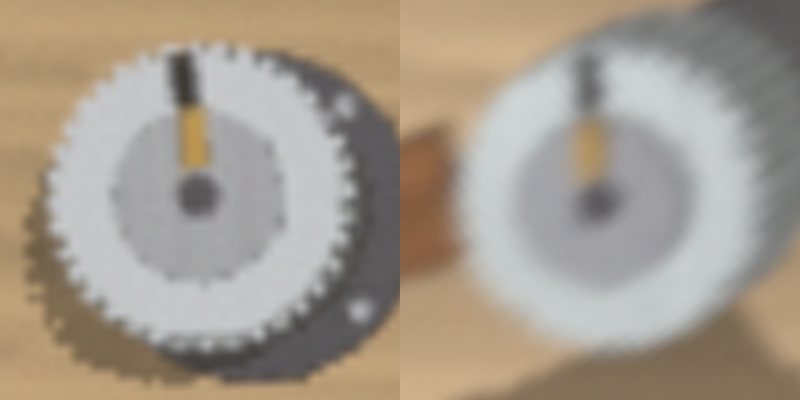

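View pics/end.png

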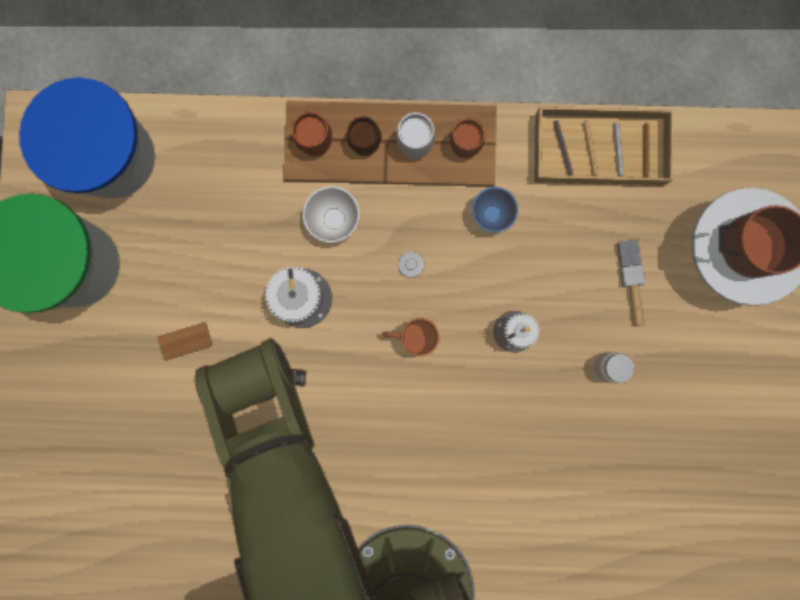

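The line (about (183,80)) and the pointer (about (193,140)) are in line in both views. Everything else on the bench is where it was, and the hand is clear.

```bash
python3 -c "
from bench import arm
arm.job_done()"
```

```text
the job is handed in; nothing more can be done
```

The large ring's line has come round to the pointer for the second time and stands in line with it. I handed the job in at about 48 s of the 72 s allowed.

- **Turning:** I rolled the closed fingertip round the outside of the rim in three anticlockwise strokes, pressing with about 5–14 N. The ring started at about 1.14 rad, measured from the line against the pointer. I took that as less than a full turn from tight, since a picture can't show whole turns. It turned about 11.4 rad, to about 12.57–12.6 rad.
- **Alignment:** in the last pictures the line was at 0.14 rad (top camera) and 0.10 rad (scene camera), with the pointer at about 0.11 rad. That is about 1.5 mm along the rim at most.
- **Surroundings:** the small ring and the loose things look unmoved in the last top picture, and the force on the idle tool was under 1 N with the hand withdrawn.
- **Slip:** the ring lagged by about 0.1 rad in the first 0.6 rad, where the contact force was low. I corrected for that from the camera between strokes. No final check failed or disagreed.

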